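# Slide the filter cassette between caddy and rock onto the drip mat

### The arm

A 6-joint arm with a two-finger parallel gripper is mounted at the origin on the work surface. World frame = base frame: x ahead of the robot, y to its left, z up, the work surface at z = 0. Lengths are in m, angles in rad, forces in N, time in s.
With the tool pointing down it reaches from about 0.3 to 0.85 m from the base axis. Payload 4.2 kg.
Tool frame: the origin (TCP) lies on the centre line of the jaws, within the pads' length; the fingertips stand 25 mm ahead of it and the grasp point (between the pads) lies 6 mm ahead of it; z points along the fingers, y is the line along which they close (so a half turn about z gives the same grasp; the last joint's range is limited). The gripper opens to 91 mm and grips with 3 to 60 N. Pads are 32 mm wide; open, the fingers measure 118 mm over their backs; the gripper's body (76 mm by 178 mm) begins 60 mm behind the grasp point.
Start: joints at [-1.206, 0.32, 1.565, -0, 1.257, -0.02], TCP at [0.216, -0.533, 0.201] pointing down, gripper open.
Joint ranges: [-3.11, 3.11], [-0.84, 2.01], [0.21, 2.61], [-1.34, 4.49], [0.05, 2.63], [-2.56, 2.56]. Speed limits (rad/s): [2.57, 2.57, 3.14, 3.14, 3.14, 3.14].

### API

Orientations are given as [roll, pitch, yaw] about the fixed x, y, z axes, in that order (R = Rz(yaw) Ry(pitch) Rx(roll)).
In Python, from station import ctrl gives the robot as it stands.
- The arm moves only by the shell command python3 -m pendant 'ROWS' [OPENING] [FORCE]. ROWS is JSON, a list of rows, each a list of 4 numbers: the shift along the tool's x, y, z in cm, then the turn about the tool's z in degrees. In form: [[x, y, z, spin], ...]. A call has exactly 8 rows; each row shifts and turns the commanded pose from where the row before left it, along the tool's axes as they then stand; what a row does not reach is not made up. A row lasts 1/10 s, in which the tool goes at most 50 mm and 8.59 degrees, less where a joint would pass 70% of its speed; a pose out of reach is approached as far as the arm can. A call with a gripper value outside its range is refused whole. OPENING is the finger opening in cm, from 0 to 9.12, set as the call begins (- or left out, the last holds). The fingers move at their own pace and stop on an object; FORCE is the grip in N (left out, the last holds). Time passes only in rows, so rows that do not move let the fingers close, or fill a call up. It gives the time, the measured TCP pose, the force, the opening and the grip force at its end, in the units of the state.
- ctrl.get_obs(): the state, without advancing time (a new reading comes with each control period).
- ctrl.grab_frame(name): name is "scene" or "top" or "wrist"; returns a dict with "image" (400x640x3 uint8, red, green, blue), "range_z" (400x640 float32, m along the optical axis (not along the pixel's ray), 0 where there is no reading), "fx", "fy", "cx", "cy" (pixels), "origin" and "orientation" of the camera in the world; the wrist camera has in their place "hand_eye" (4x4, takes a point from camera to tool coordinates, whose origin is the TCP and whose axes are the flange's). Camera axes: x right, y down, z forward; pixel columns grow to the right and rows downward; lengths in m; the calibration is good to about 2 mm. A picture is of the moment at which its call begins: read the wrist's pose just before it.
- ctrl.finish_job(): hands the job in; it is judged then, once.
The state is a dict: "time": time; "joints": joint angles; "qvel": joint speeds; "effort": joint torques, N m; "tool_pos": TCP position; "tcp_rot": TCP orientation; "force": force on the tool from outside, world axes, zero at the start; "moment": the same for the moment, N m; "gripper_width": finger opening in m; "grip_force": force on a finger pad.
Only numpy, scipy, OpenCV 4.12 (cv2) and the standard library are available. Lean on these libraries where they do the work, as an engineer would, in place of code of your own. Each camera call takes 0.05 s, during which the arm holds its last target. There are 200 camera calls.

### The job

Push the orange filter cassette along the shelf, through the narrow gap between the clear tool caddy and the grey rock, until all of it lies on the dark drip mat on the other side. Only push it: do not grip, lift or tip it, and leave everything else standing where it is.

Things in the scene. Friction and masses are not known exactly. Their poses are not given: they have to be found in the camera images.
- cassette: orange plastic filter cassette with rounded edges and a black and white grille on top, loose, about 0.3 kg, 124 mm along its x, 100 mm along its y, 28 mm high (too wide to pinch). Origin at the centre of its underside. It starts flat on the shelf (z = 0) on the robot's right (-y) side of the gap, turned up to 20 degrees; at yaw 0 its 124 mm width lies across the gap and it travels along its 100 mm length. It slides with ordinary dry friction and stops when no longer pushed
- caddy: clear acrylic tool caddy, fixed, clipped to the shelf's front edge (far from the robot) by a steel spring clip; 70 mm along x, 90 mm along y, walls 100 mm high, its tools reach 190 mm. Origin at the centre of its underside; axes parallel to the world's
- caddy_face (a point): middle (along y) of the caddy's flat face that bounds the gap, at shelf level; the face looks to -x and is 90 mm long in y
- rock: grey rock ornament, heavy, does not move; 95 mm along x, 64 mm along y, about 65 mm high. Origin at the centre of its underside; axes parallel to the world's
- rock_face (a point): middle (along y) of the rock's flattish face that bounds the gap, at shelf level; it looks to +x and is 64 mm long in y. The gap runs along y between this face and the caddy's, and is 132 to 138 mm wide in x
- mat: dark blue drip mat, flat and flush with the shelf (no step), fixed, 170 mm along x, 160 mm along y, on the robot's left (+y) side of the gap. Origin at its centre; axes parallel to the world's
- corner0 (a point): lower corner of the cassette, at (62, 50) mm in the cassette's frame, on its underside
- corner1 (a point): lower corner of the cassette, at (62, -50) mm in the cassette's frame, on its underside
- corner2 (a point): lower corner of the cassette, at (-62, 50) mm in the cassette's frame, on its underside
- corner3 (a point): lower corner of the cassette, at (-62, -50) mm in the cassette's frame, on its underside
- bottle: closed amber glass bottle with black cap, 56 mm diameter, 125 mm tall, standing by the shelf's front edge just past the caddy, beside the mat; loose, to be left alone. Origin at the centre of its underside
- tin: blue food tin, 66 mm diameter, 75 mm tall, standing beyond the far end of the mat; loose, to be left alone. Origin at the centre of its underside
- cup: white plastic measuring cup, 68 mm rim diameter, 70 mm tall, on the near left part of the shelf; loose, to be left alone. Origin at the centre of its underside
- jar: small closed jar with green lid, 56 mm diameter, 60 mm tall, on the near left part of the shelf; loose, to be left alone. Origin at the centre of its underside
- magnet: black algae-cleaning magnet with blue grip, 60 x 40 mm, about 39 mm tall, on the near left part of the shelf; loose, to be left alone. Origin at the centre of its underside
Mind the look-alikes: they are no part of the job. Of the things that look like the cassette, the smallest one is meant.

How it is judged:
On the way:
1. the cassette lies in the gap, between the caddy and the rock, flat on the shelf (y of cassette in the frame of caddy between -0.03 and 0.03 m and x of cassette in the frame of caddy between -0.122 and -0.082 m and height (world z) of cassette below 0.006 m), for 0.05 s.
At the end, for the whole second after the job is handed in: All four lower corners of the cassette are over the mat (2 mm overhang allowed), it lies flat on the shelf and at rest, and bottle, tin, cup, jar and magnet are within 20 mm of where they started (x of corner0 in the frame of mat between -0.087 and 0.087 m and y of corner0 in the frame of mat between -0.082 and 0.082 m and x of corner1 in the frame of mat between -0.087 and 0.087 m and y of corner1 in the frame of mat between -0.082 and 0.082 m and x of corner2 in the frame of mat between -0.087 and 0.087 m and y of corner2 in the frame of mat between -0.082 and 0.082 m and x of corner3 in the frame of mat between -0.087 and 0.087 m and y of corner3 in the frame of mat between -0.082 and 0.082 m and height (world z) of cassette below 0.006 m and angle between cassette's own z axis and vertical below 0.08 rad and linear speed of cassette below 0.01 m/s and distance of each of bottle, tin, cup, jar, magnet from where it was at the start of the episode below 0.02 m); the robot touches nothing.
It fails at once if the cassette is lifted or tipped (height (world z) of cassette above 0.012 m or angle between cassette's own z axis and vertical above 0.2 rad).
It fails at once if a bystander is moved more than 20 mm or knocked over (distance of any of bottle, tin, cup, jar, magnet from where it was at the start of the episode above 0.02 m or angle between any of bottle, tin, cup, jar, magnet's own z axis and vertical above 0.4 rad).
It also fails if it takes over 72 s, if anything falls off the work surface, if the arm or the gripper's body presses on something with over 40 N, if the wrist force passes 120 N, or if a joint passes its speed limit or range.

## Working session

There is one attempt and no reset: what is moved stays moved. The work goes in short steps, Python scripts to look and compute and a shell command to move; the robot and the scene stay as the last step left them, time stands still between calls to the robot, and variables do not carry over. Pictures are saved under pics/ and viewed, at most 12 in all, crops included, and the job is handed in when it is done.

```bash
mkdir -p pics; ls
python3 - <<'E'
from station import ctrl
import cv2,numpy as np
o=ctrl.get_obs();print({k:np.round(v,3).tolist() for k,v in o.items()})
for n in("top","scene"):
    f=ctrl.grab_frame(n);cv2.imwrite(f"pics/{n}0.png",f["image"][:,:,::-1]);np.savez(f"pics/{n}0.npz",**f)
    print(n,f["fx"],f["fy"],f["cx"],f["cy"],f["origin"],f["orientation"])
E
```

```text
pics
{'time': 0.0, 'joints': [-1.206, 0.32, 1.566, -0.0, 1.257, -0.02], 'qvel': [0.0, 0.0, -0.002, -0.001, 0.001, 0.0], 'effort': [-0.0, -41.246, -23.198, 0.073, 0.046, -0.0], 'tool_pos': [0.216, -0.532, 0.2], 'tcp_rot': [-3.14, -0.0, 0.385], 'force': [-0.374, -1.073, 0.763], 'moment': [0.027, -0.022, 0.058], 'grip_force': 0.0, 'gripper_width': 0.091}
top 424.9599045050444 424.9599045050444 315.3987438246394 203.9254049150582 [0.35459805 0.02770449 1.24627697] [-3.02261645 -0.02055872 -1.58316065]
scene 386.6429969683007 386.6429969683007 315.32957740127597 191.79698430371067 [ 1.2072299  -0.22645147  0.65748595] [-2.26479889 -0.00632659  1.27158358]
```

View pics/top0.png

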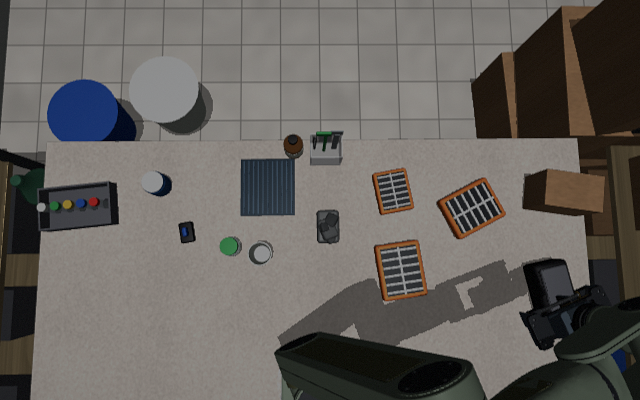

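View pics/scene0.png

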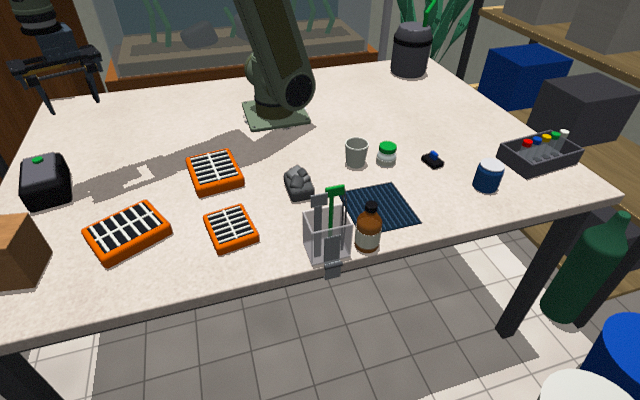

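Top view: three orange cassettes at (393,191), (471,208) and (401,270). The one at (393,191) looks smallest. The caddy is at (326,148), the rock at (328,226) and the mat at (268,187). I'll measure these and make one enlarged crop.

```bash
cat > h.py <<'E'
import numpy as np,cv2
from scipy.spatial.transform import Rotation as Ro
def cam(f,obs=None):
    if "hand_eye" in f:
        T=np.eye(4);T[:3,:3]=Ro.from_euler('xyz',obs["tcp_rot"]).as_matrix();T[:3,3]=obs["tool_pos"];T=T@f["hand_eye"];return T[:3,:3],T[:3,3]
    return Ro.from_euler('xyz',f["orientation"]).as_matrix(),np.array(f["origin"])
def plane(f,uv,z,obs=None):
    R,o=cam(f,obs);uv=np.atleast_2d(uv).astype(float)
    d=np.c_[(uv[:,0]-f["cx"])/f["fx"],(uv[:,1]-f["cy"])/f["fy"],np.ones(len(uv))]@R.T
    return (o+d*((z-o[2])/d[:,2])[:,None])[:,:2]
def cloud(f,obs=None):
    R,o=cam(f,obs);v,u=np.mgrid[:400,:640];z=f["range_z"]
    P=np.stack([(u-f["cx"])/f["fx"]*z,(v-f["cy"])/f["fy"]*z,z],-1)@R.T+o
    P[z<=0]=np.nan;return P
def orange(f,zt=.028,amin=150,obs=None):
    h=cv2.cvtColor(f["image"],cv2.COLOR_RGB2HSV)
    m=cv2.inRange(h,(3,150,110),(17,255,255));m=cv2.morphologyEx(m,cv2.MORPH_CLOSE,np.ones((3,3)))
    out=[]
    for c in cv2.findContours(m,cv2.RETR_EXTERNAL,cv2.CHAIN_APPROX_NONE)[0]:
        if cv2.contourArea(c)<amin:continue
        w=plane(f,c[:,0],zt,obs);r=cv2.minAreaRect((w*1000).astype(np.float32))
        out.append((c[:,0].mean(0).round(),np.round(r[0],1),np.round(r[1],1),round(r[2],1)))
    return out
E
python3 - <<'E'
from h import *
f={k:(v if v.ndim else v.item()) for k,v in np.load("pics/top0.npz").items()}
s={k:(v if v.ndim else v.item()) for k,v in np.load("pics/scene0.npz").items()}
for n,g in(("top",f),("scene",s)):
    for r in orange(g):print(n,*r)
h=cv2.cvtColor(f["image"],cv2.COLOR_RGB2HSV)
m=cv2.inRange(h[140:230,225:302],(95,60,0),(125,255,140))
c=max(cv2.findContours(m,0,1)[0],key=cv2.contourArea)[:,0]+[225,140]
w=plane(f,c,0);print("mat",w.min(0),w.max(0),cv2.minAreaRect((w*1000).astype(np.float32)))
for n,g in(("top",f),("scene",s)):
    P=cloud(g)
    for nm,(x0,x1,y0,y1) in dict(rock=(.2,.4,-.1,.08),caddy=(.42,.6,-.1,.08)).items():
        q=P.reshape(-1,3);q=q[(q[:,0]>x0)&(q[:,0]<x1)&(q[:,1]>y0)&(q[:,1]<y1)]
        for a,b in((.008,.03),(.03,.06),(.06,.12),(.12,.2)):
            k=q[(q[:,2]>a)&(q[:,2]<b)]
            if len(k)>4:print(n,nm,a,len(k),np.percentile(k,[2,98],axis=0).round(3).tolist())
a=cv2.resize(f["image"][120:310,280:515],None,fx=3.2,fy=3.1,interpolation=cv2.INTER_CUBIC)
cv2.imwrite("pics/crop.png",a[:,:,::-1])
E
```

```text
top [401. 270.] [ 308.2 -240.7] [154.5 124.7] 8.0
top [472. 208.] [ 485.1 -455.2] [123.4 154. ] 26.9
top [393. 191.] [ 537.6 -225.6] [120.1  96.5] 10.3
scene [369. 222.] [626.1  86.8] [48.7 33.3] 73.2
scene [230. 227.] [ 545.2 -224.4] [127.5  98.7] 10.4
scene [127. 234.] [ 483.7 -452.1] [129.4 158.4] 26.9
scene [213. 168.] [ 308.  -238.3] [170.4 128.1] 7.1
mat [0.4740806  0.06552097] [0.63977787 0.22036957] ((557.156494140625, 143.44094848632812), (154.83436584472656, 165.2081298828125), 89.64971160888672)
top rock 0.008 10 [[0.244, -0.093, 0.008], [0.396, 0.043, 0.028]]
top rock 0.03 81 [[0.387, -0.062, 0.032], [0.398, -0.005, 0.053]]
top caddy 0.008 5 [[0.499, -0.084, 0.008], [0.598, 0.06, 0.011]]
top caddy 0.03 413 [[0.422, -0.063, 0.033], [0.481, -0.003, 0.059]]
top caddy 0.06 51 [[0.422, -0.044, 0.06], [0.445, -0.013, 0.068]]
scene rock 0.03 7 [[0.387, -0.06, 0.032], [0.399, -0.038, 0.046]]
scene caddy 0.008 171 [[0.429, -0.063, 0.009], [0.483, -0.0, 0.03]]
scene caddy 0.03 502 [[0.423, -0.061, 0.031], [0.482, -0.003, 0.058]]
scene caddy 0.06 29 [[0.422, -0.028, 0.061], [0.44, -0.011, 0.065]]
```

View pics/crop.png

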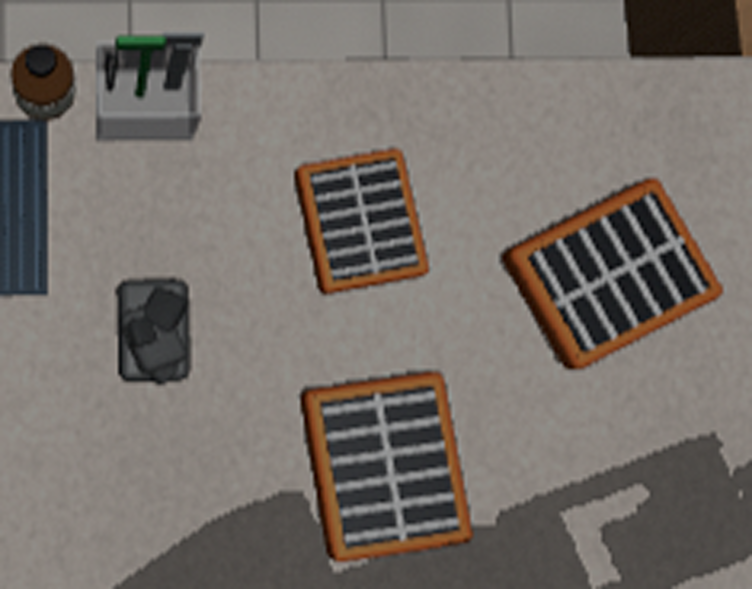

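The crop confirms it: the cassette at top pixel (393,191) measures about 120x96 mm, and the other two are about 154x124 mm. So that one is the target, at roughly (0.541, -0.225) with yaw +10°. I'll go behind it first and check from near.

```bash
python3 -m pendant '[[3.2,-0.6,0,0],[3.2,-0.6,0,0],[3.2,-0.6,0,0],[3.2,-0.6,0,0],[3.2,-0.6,0,0],[3.2,-0.6,0,0],[3.2,-0.6,0,0],[3.2,-0.6,0,0]]' 7; python3 -m pendant '[[3.7,-0.8,0,0],[3.7,-0.7,0,0],[3.7,-0.7,0,0],[3.6,-0.7,0,0],[0,0,0,-8],[0,0,0,-8],[0,0,0,-8],[0,0,0,-8]]';python3 -m pendant '[[0,0,0,-8],[0,0,0,-8],[0,0,0,-8],[0,0,0,-8],[0,0,0,-8],[0,0,0,-6],[0,0,0,0],[0,0,0,0]]'
python3 - <<'E'
from h import *
from station import ctrl
f={k:(v if v.ndim else v.item()) for k,v in np.load("pics/top0.npz").items()}
print("caddy base edge",plane(f,[[310.5,164.5],[341.5,164.5]],0).round(4).tolist())
b=f["image"][158:170,318:336].mean((1,2));print("rows158+",b.round().tolist())
o=ctrl.get_obs();g=ctrl.grab_frame("wrist");print(o["tool_pos"],o["tcp_rot"])
cv2.imwrite("pics/w1.png",g["image"][:,:,::-1])
for r in orange(g,obs=o):print(*r)
P=cloud(g,o).reshape(-1,3)
for nm,(x0,x1,y0,y1) in dict(rock=(.37,.52,-.1,.06),caddy=(.58,.72,-.15,.08)).items():
    q=P[(P[:,0]>x0)&(P[:,0]<x1)&(P[:,1]>y0)&(P[:,1]<y1)&(P[:,2]>.01)&(P[:,2]<.1)]
    if len(q)>5:print(nm,len(q),np.percentile(q,[1,99],axis=0).round(4).tolist())
E
```

```text
time: 0.9
tool_pos: [0.4359, -0.3914, 0.2005]
tcp_rot: [-3.141, 0.0, 0.385]
force: [-0.2, -0.7, -0.1]
gripper_width: 0.0698
grip_force: 0.0
time: 1.7
tool_pos: [0.5603, -0.31, 0.2003]
tcp_rot: [-3.14, 0.0, 0.949]
force: [0.6, -0.4, 0.2]
gripper_width: 0.0701
grip_force: 0.0
time: 2.5
tool_pos: [0.5603, -0.3102, 0.2006]
tcp_rot: [-3.141, -0.0, 1.744]
force: [-0.4, 0.1, -0.4]
gripper_width: 0.07
grip_force: 0.0
caddy base edge [[0.622, 0.0134], [0.6213, -0.0793]]
rows158+ [97.0, 86.0, 87.0, 87.0, 87.0, 87.0, 80.0, 114.0, 134.0, 133.0, 134.0, 133.0]
[ 0.56031461 -0.31024049  0.20060049] [-3.14105725e+00 -3.68124303e-04  1.74388107e+00]
[293. 305.] [ 556.1 -470.9] [14.4 45. ] 27.0
[211. 233.] [ 448.4 -392.3] [65.3 14.6] 27.1
[267. 236.] [ 513.4 -386.6] [17.9 64.2] 31.8
[312.  99.] [ 538.3 -226.2] [121.2  97.7] 10.3
[90. 71.] [ 306.7 -239.5] [159.7 127.1] 7.9
```

View pics/w1.png

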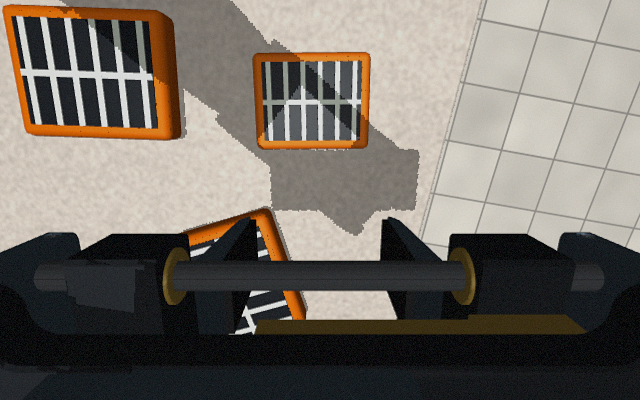

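The wrist view shows the cassette at (312,99), i.e. (0.538, -0.226) with yaw 10.3°. The gap centre is at about x = 0.550: rock face 0.482, caddy face about 0.618. I'll descend behind the cassette with both fingertips ready to push its rear face.

```bash
python3 -m pendant '[[0,-0.35,4,0],[0,-0.3,4,0],[0,0,4,0],[0,0,3.5,0],[0,0,1.2,0],[0.5,0,0,0],[0.5,0,0,0],[0.4,0,0,0]]'; python3 -m pendant '[[0.3,0,0,0],[0.3,0,0,0],[0.3,0,0,0],[0.3,0,0,0],[0,0,0,0],[0,0,0,0],[0,0,0,0],[0,0,0,0]]'
python3 - <<'E'
from h import *
from station import ctrl
f=ctrl.grab_frame("top")
for r in orange(f):print(*r)
E
```

```text
time: 3.35
tool_pos: [0.553, -0.2978, 0.0362]
tcp_rot: [3.138, 0.002, 1.746]
force: [0.9, 1.0, 0.5]
gripper_width: 0.07
grip_force: 0.0
time: 4.15
tool_pos: [0.5496, -0.286, 0.0339]
tcp_rot: [-3.142, 0.0, 1.746]
force: [-0.0, -0.4, 0.6]
gripper_width: 0.0701
grip_force: 0.0
```

```bash
python3 -m pendant '[[0.4,0,0,0],[0.4,0.03,0,0],[0.4,0.05,0,1.5],[0.4,0.05,0,1.5],[0.4,0.05,0,1.5],[0.4,0.05,0,1.5],[0.4,0.05,0,1.5],[0.4,0.05,0,1.5]]'
python3 - <<'E'
from h import *
from station import ctrl
for n in("top","scene","wrist"):
    o=ctrl.get_obs();f=ctrl.grab_frame(n);cv2.imwrite(f"pics/p1{n}.png",f["image"][:,:,::-1])
    for r in orange(f,obs=o):print(n,*r)
E
```

```text
time: 5.0
tool_pos: [0.5487, -0.2532, 0.034]
tcp_rot: [-3.141, -0.0, 1.588]
force: [-0.6, -0.1, 0.3]
gripper_width: 0.0701
grip_force: 0.0
top [486. 208.] [ 488.1 -460.1] [124.4 142.4] 26.8
scene [368. 221.] [624.   85.3] [53.2 41.7] 31.5
scene [238. 231.] [ 546.  -222.9] [133.1  98.3] 8.3
scene [127. 235.] [ 486.7 -451. ] [135.6 159.1] 26.9
scene [232. 169.] [ 314.1 -187.3] [ 48.3 185.4] 87.2
wrist [322. 254.] [ 550.6 -268.6] [77.   6.8] 10.3
wrist [299. 147.] [ 536.8 -217.5] [120.3  81.7] 10.3
wrist [ 26. 162.] [ 373.8 -212.4] [20.2 91. ] 8.2
```

View pics/p1wrist.png

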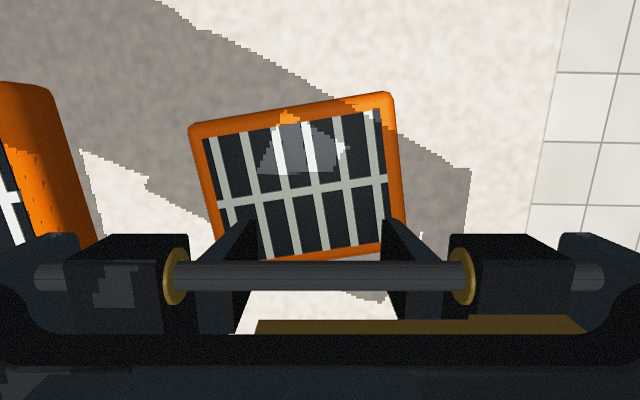

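```bash
python3 - <<'E'
from h import *
from station import ctrl
o=ctrl.get_obs();f=ctrl.grab_frame("wrist");H=f["hand_eye"];print(H.round(3).tolist(), o["tool_pos"],o["tcp_rot"])
Hi=np.linalg.inv(H)
def pr(p):
    c=Hi[:3,:3]@p+Hi[:3,3];return (c[:2]/c[2]*f["fx"]+[f["cx"],f["cy"]]).round(),c[2].round(3)
for p in([.016,.035,.025],[-.016,.035,.025],[.016,-.035,.025],[.016,.048,.025],[.016,.035,-.02]):print(p,*pr(np.array(p)))
z=f["range_z"];print([ (uv,z[uv[1],uv[0]].round(3)) for uv in((300,185),(300,256),(250,225),(245,250),(390,225),(400,250),(500,120))])
P=cloud(f,o);print([P[uv[1],uv[0]].round(3).tolist() for uv in((300,185),(300,256),(250,225),(245,250),(235,230),(390,225),(400,250),(500,120))])
E
python3 - <<'E'
import cv2
a=cv2.imread("pics/p1scene.png")[130:290,110:380];cv2.imwrite("pics/p1s.png",cv2.resize(a,None,fx=2.9,fy=2.9,interpolation=cv2.INTER_CUBIC))
E
```

```text
[[0.0, -0.968, -0.25, 0.07], [1.0, -0.0, 0.001, -0.0], [-0.001, -0.25, 0.968, -0.184], [0.0, 0.0, 0.0, 1.0]] [ 0.54875587 -0.25335355  0.03401363] [-3.14155001e+00  4.97554489e-05  1.59019796e+00]
[0.016, 0.035, 0.025] [370. 200.] 0.216
[-0.016, 0.035, 0.025] [368. 245.] 0.224
[0.016, -0.035, 0.025] [266. 200.] 0.216
[0.016, 0.048, 0.025] [389. 200.] 0.216
[0.016, 0.035, -0.02] [383. 221.] 0.173
[((300, 185), np.float32(0.193)), ((300, 256), np.float32(0.205)), ((250, 225), np.float32(0.17)), ((245, 250), np.float32(0.153)), ((390, 225), np.float32(0.169)), ((400, 250), np.float32(0.138)), ((500, 120), np.float32(0.21))]
[[0.537, -0.223, 0.029], [0.537, -0.269, 0.029], [0.512, -0.239, 0.057], [0.514, -0.245, 0.076], [0.508, -0.238, 0.07], [0.586, -0.237, 0.058], [0.584, -0.238, 0.09], [0.666, -0.183, 0.002]]
```

View pics/p1s.png

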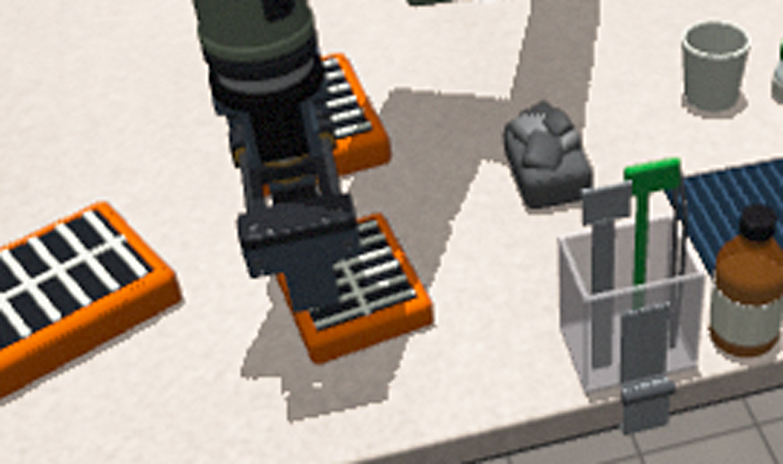

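The scene crop shows the fingers hovering over the cassette's rear (crop around (310,270)), not behind it. I'll measure the real fingertip height.

Run:
```python
from h import *
from station import ctrl
o=ctrl.get_obs();f=ctrl.grab_frame("wrist");P=cloud(f,o);print(o["tool_pos"])
v,u=np.mgrid[:400,:640];z=P[...,2]
for a,b in((190,270),(370,430)):
    m=(z>.034)&(z<.075)&(u>a)&(u<b)&(v>195)&(v<260)
    q=P[m];i=np.argsort(q[:,2])[:12];print(len(q));print(np.c_[u[m],v[m]][i[::3]].tolist(),q[i[::3]].round(3).tolist())
    print(np.percentile(q,[1,99],axis=0).round(3).tolist())
g=ctrl.grab_frame("scene");Q=cloud(g).reshape(-1,3)
q=Q[(Q[:,0]>.47)&(Q[:,0]<.62)&(Q[:,1]>-.30)&(Q[:,1]<-.2)&(Q[:,2]>.034)]
print("scene z hist",np.histogram(q[:,2],bins=np.arange(.034,.16,.008)))
k=q[q[:,2]<.06];print(np.percentile(k,[2,50,98],axis=0).round(3).tolist())
```

```text
[ 0.54876856 -0.25361221  0.03400472]
700
[[252, 219], [256, 227], [257, 253], [256, 230]] [[0.511, -0.24, 0.046], [0.514, -0.244, 0.047], [0.514, -0.26, 0.048], [0.514, -0.246, 0.048]]
[[0.504, -0.26, 0.048], [0.514, -0.237, 0.075]]
700
[[385, 219], [383, 219], [381, 230], [380, 250]] [[0.586, -0.238, 0.046], [0.585, -0.238, 0.048], [0.584, -0.244, 0.048], [0.584, -0.256, 0.048]]
[[0.584, -0.259, 0.048], [0.593, -0.236, 0.075]]
scene z hist (array([  0,   7,  38,  45,  41,  45,  44,  66,  58,  12,   0,   3,  12,
       167,  99]), array([0.034, 0.042, 0.05 , 0.058, 0.066, 0.074, 0.082, 0.09 , 0.098,
       0.106, 0.114, 0.122, 0.13 , 0.138, 0.146, 0.154]))
[[0.589, -0.268, 0.048], [0.592, -0.252, 0.055], [0.593, -0.234, 0.059]]
```

Both cameras agree that the tips sit about 12 mm above the reported TCP height, so at reported z = 0.034 they are at about 0.046. The cassette is untouched. I'll back off, restore the yaw and go down with force checks.

```bash
python3 -m pendant '[[-1.4,0,0,0],[-1.4,0,0,0],[-1.4,0,0,0],[-1.3,0,0,0],[0,0,0,-5],[0,0,0,-4.2],[0,0,0,0],[0,0,0,0]]'; python3 -m pendant '[[0,0,0.7,0],[0,0,0.7,0],[0,0,0.6,0],[0,0,0.5,0],[0,0,0.3,0],[0,0,0.2,0],[0,0,0,0],[0,0,0,0]]';python3 - <<'E'
from h import *
from station import ctrl
g=ctrl.grab_frame("scene");Q=cloud(g).reshape(-1,3)
q=Q[(Q[:,0]>.57)&(Q[:,0]<.62)&(Q[:,1]>-.34)&(Q[:,1]<-.282)&(Q[:,2]>.006)]
print("scene z hist",np.histogram(q[:,2],bins=np.arange(.006,.1,.006))[0].tolist(),np.sort(q[:,2])[:8].round(4))
E
```

```text
time: 6.1
tool_pos: [0.5497, -0.3095, 0.0339]
tcp_rot: [-3.142, 0.0, 1.748]
force: [-0.6, -0.8, 0.0]
gripper_width: 0.07
grip_force: 0.0
time: 6.9
tool_pos: [0.55, -0.3089, 0.0041]
tcp_rot: [3.141, 0.0, 1.75]
force: [-0.8, -0.5, 0.1]
gripper_width: 0.0701
grip_force: 0.0
scene z hist [0, 6, 17, 32, 30, 31, 32, 34, 30, 16, 0, 0, 0, 0, 0] [0.0159 0.0167 0.0172 0.0175 0.0175 0.0176 0.019  0.0193]
```

```bash
python3 -m pendant '[[0,0,0.6,0],[0.5,0.1,0,0],[0.5,0.1,0,0],[0.4,0.1,0,0],[0.4,0.05,0,0],[0.4,0.05,0,0],[0.4,0.05,0,0],[0,0,0,0]]'; python3 -m pendant '[[0.4,0.05,0,1.3],[0.4,0.05,0,1.3],[0.4,0.05,0,1.3],[0.4,0.05,0,1.3],[0.4,0.05,0,1.3],[0.4,0.05,0,1.3],[0.4,0.05,0,1.3],[0.4,0,0,1.2]]';python3 - <<'E'
from h import *
from station import ctrl
for n in("scene","wrist"):
    o=ctrl.get_obs();f=ctrl.grab_frame(n);cv2.imwrite(f"pics/p2{n}.png",f["image"][:,:,::-1])
    for r in orange(f,obs=o,amin=1500 if n=="wrist" else 400):print(n,*r)
E
```

```text
time: 7.75
tool_pos: [0.5496, -0.2818, -0.0019]
tcp_rot: [3.142, -0.0, 1.75]
force: [-0.2, 0.5, -0.0]
gripper_width: 0.0702
grip_force: 0.0
time: 8.55
tool_pos: [0.55, -0.2499, -0.002]
tcp_rot: [3.141, 0.0, 1.568]
force: [-1.2, -2.7, 1.2]
gripper_width: 0.0697
grip_force: 1.3
scene [254. 231.] [ 562.3 -181.8] [ 96.9 140. ] 89.6
scene [127. 235.] [ 486.8 -451. ] [135.9 159.1] 26.9
wrist [317. 112.] [ 549.9 -182.5] [ 96.1 119.6] 89.8
```

View pics/p2wrist.png

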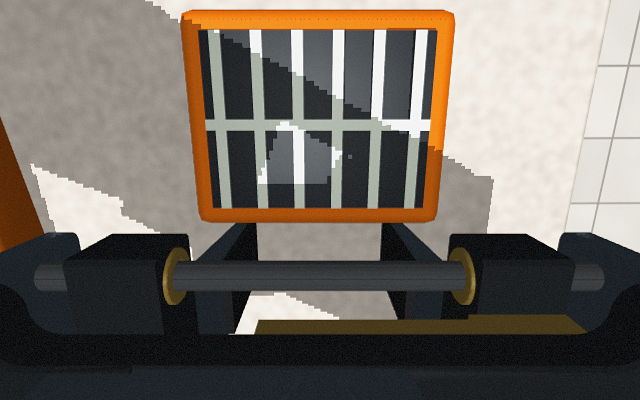

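The cassette is now square to the gap: (0.550, -0.1825), yaw -0.2°, with both fingers on its rear face. I'll push to just before the entry and check the gap faces from near.

```bash
python3 -m pendant '[[0.5,0,0,0],[0.6,0,0,0],[0.6,0,0,0],[0.6,0,0,0],[0.6,0,0,0],[0.6,0,0,0],[0.5,0,0,0],[0,0,0,0]]'
python3 - <<'E'
from h import *
from station import ctrl
o=ctrl.get_obs();f=ctrl.grab_frame("wrist");cv2.imwrite(f"pics/p3.png",f["image"][:,:,::-1])
for r in orange(f,obs=o,amin=1500):print(*r)
P=cloud(f,o);v,u=np.mgrid[:400,:640];q=P.reshape(-1,3)
k=q[(q[:,0]>.37)&(q[:,0]<.52)&(q[:,1]>-.085)&(q[:,1]<.02)&(q[:,2]>.006)&(q[:,2]<.06)]
if len(k):print("rock",len(k),[(a,k[k[:,2]>a,0].max().round(4)) for a in(.006,.02,.035)],np.percentile(k,[1,99],axis=0).round(4).tolist())
k=q[(q[:,0]>.59)&(q[:,0]<.7)&(q[:,1]>-.1)&(q[:,1]<.03)&(q[:,2]>.006)&(q[:,2]<.11)]
if len(k):print("caddy",len(k),np.percentile(k,[1,5,99],axis=0).round(4).tolist())
E
```

```text
time: 9.45
tool_pos: [0.5497, -0.2091, -0.0021]
tcp_rot: [-3.141, -0.001, 1.57]
force: [-0.1, 0.2, -0.2]
gripper_width: 0.0701
grip_force: 0.0
[318. 111.] [ 549.5 -141.8] [ 95.8 119.6] 90.0
caddy 660 [[0.5902, -0.0999, 0.0233], [0.591, -0.0997, 0.0248], [0.6092, -0.0926, 0.0299]]
```

View pics/p3.png

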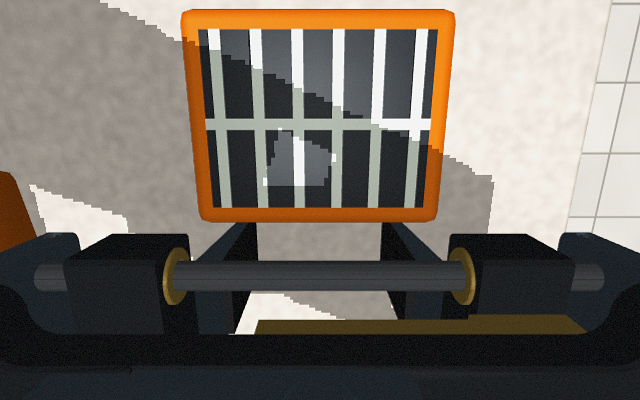

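```bash
python3 -m pendant '[[0.4,0,0,0],[0.4,0,0,0],[0.4,0,0,0],[0.4,0,0,0],[0.4,0,0,0],[0.4,0,0,0],[0.4,0,0,0],[0.4,0,0,0]]';  python3 -m pendant '[[0.4,0,0,0],[0.4,0,0,0],[0.4,0,0,0],[0.4,0,0,0],[0.4,0,0,0],[0.4,0,0,0],[0.3,0,0,0],[0,0,0,0]]'
python3 - <<'E'
from h import *
from station import ctrl
o=ctrl.get_obs();f=ctrl.grab_frame("wrist");cv2.imwrite(f"pics/p4.png",f["image"][:,:,::-1])
for r in orange(f,obs=o,amin=1500):print(*r)
E
```

```text
time: 10.3
tool_pos: [0.5499, -0.1778, -0.0021]
tcp_rot: [-3.141, -0.0, 1.57]
force: [0.4, -2.0, -1.4]
gripper_width: 0.0698
grip_force: 0.7
time: 11.1
tool_pos: [0.55, -0.1506, -0.002]
tcp_rot: [3.142, -0.0, 1.57]
force: [-0.1, -0.2, 0.9]
gripper_width: 0.0698
grip_force: 0.0
[317. 111.] [549.6 -83.4] [ 95.9 119.7] 90.0
```

View pics/p4.png

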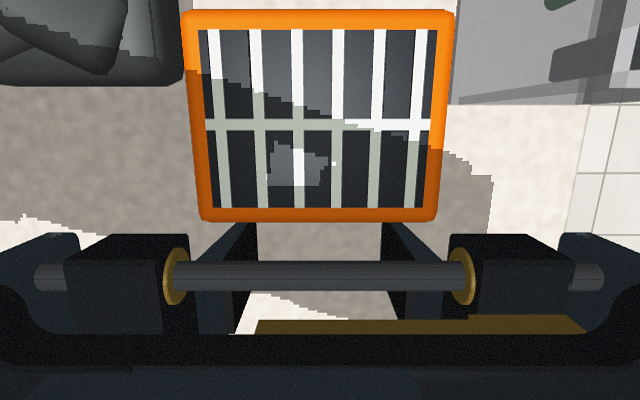

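The cassette is centred in the gap entry, with the rock at the left (180,60) and the caddy at the right (450,100). The wide gripper body can't pass the caddy. So I'll back off, rise, turn 90°, close the fingers and push on with the narrow side across the gap.

```bash
python3 -m pendant '[[-1,0,0,0],[-2,0,0,0],[-2,0,0,0],[-1,0,0,0],[0,0,-3,0],[0,0,-4,0],[0,0,-4,0],[0,0,0,8]]' 0; python3 -m pendant '[[0,0,0,8],[0,0,0,8],[0,0,0,8],[0,0,0,8],[0,0,0,8],[0,0,0,8],[0,0,0,8],[0,0,0,8]]'; python3 -m pendant '[[0,0,0,8],[0,0,0,8],[0,0,0,1.9],[0,0,0,0],[0,0,0,0],[0,0,0,0],[0,0,0,0],[0,0,0,0]]'
python3 - <<'E'
from h import *
from station import ctrl
f=ctrl.grab_frame("top")
for r in orange(f):print(*r)
print("cap",plane(f,[[293.4,140]],.125))
g=ctrl.grab_frame("scene");Q=cloud(g).reshape(-1,3)
q=Q[(Q[:,0]>.57)&(Q[:,0]<.7)&(Q[:,1]>.03)&(Q[:,1]<.16)&(Q[:,2]>.02)&(Q[:,2]<.15)];print("bottle",np.percentile(q,[2,98],axis=0).round(3).tolist())
o=ctrl.get_obs();f=ctrl.grab_frame("wrist");P=cloud(f,o).reshape(-1,3)
q=P[(abs(P[:,0]-.55)<.04)&(abs(P[:,1]-o["tool_pos"][1])<.05)&(P[:,2]>.06)&(P[:,2]<.2)]
print(len(q),np.percentile(q,[1,99],axis=0).round(3).tolist() if len(q) else"")
E
```

```text
time: 11.95
tool_pos: [0.5535, -0.2129, 0.114]
tcp_rot: [3.13, 0.003, 1.426]
force: [1.1, 0.3, 0.1]
gripper_width: 0.0091
grip_force: 0.0
time: 12.75
tool_pos: [0.5498, -0.2114, 0.1079]
tcp_rot: [-3.141, 0.0, 0.307]
force: [-0.6, -0.6, -0.4]
gripper_width: 0.0003
grip_force: 0.0
time: 13.55
tool_pos: [0.5499, -0.2112, 0.108]
tcp_rot: [3.142, -0.0, 0.001]
force: [-0.2, -0.5, -0.5]
gripper_width: 0.0003
grip_force: 0.0
[481. 209.] [ 485.4 -454.7] [124.5 154.5] 26.9
[337. 185.] [549.  -81.7] [ 90.7 118.2] 89.1
cap [[0.66300552 0.06032724]]
bottle [[0.656, 0.038, 0.022], [0.695, 0.086, 0.125]]
1590 [[0.541, -0.221, 0.123], [0.568, -0.203, 0.197]]
```

```bash
python3 -m pendant '[[0,0,4,0],[0,0,4,0],[0,0,2.4,0],[0,0,0.6,0],[0,-2,0,0],[0,-2,0,0],[0,-1,0,0],[0,-0.5,0,0]]'; python3 -m pendant '[[0,-0.4,0,0],[0,-0.4,0,0],[0,-0.4,0,0],[0,-0.4,0,0],[0,-0.4,0,0],[0,-0.4,0,0],[0,-0.4,0,0],[0,-0.4,0,0]]'; python3 -m pendant '[[0,-0.4,0,0],[0,-0.4,0,0],[0,-0.4,0,0],[0,-0.4,0,0],[0,-0.4,0,0],[0,-0.4,0,0],[0,-0.4,0,0],[0,-0.3,0,0]]';python3 - <<'E'
from h import *
from station import ctrl
for n in("top","scene","wrist"):
    o=ctrl.get_obs();f=ctrl.grab_frame(n);cv2.imwrite(f"pics/p5{n}.png",f["image"][:,:,::-1])
    for r in orange(f,obs=o,amin=100):print(n,*r)
E
```

```text
time: 14.5
tool_pos: [0.5507, -0.1557, -0.001]
tcp_rot: [3.141, -0.002, 0.002]
force: [0.3, -1.0, -0.1]
gripper_width: 0.0004
grip_force: 0.0
time: 15.3
tool_pos: [0.55, -0.1241, -0.0019]
tcp_rot: [3.141, -0.0, 0.001]
force: [-0.6, -2.6, 0.9]
gripper_width: 0.0003
grip_force: 1.3
time: 16.1
tool_pos: [0.5499, -0.0929, -0.002]
tcp_rot: [3.141, -0.0, 0.001]
force: [0.1, -3.0, 2.0]
gripper_width: 0.0006
grip_force: 1.7
top [417. 265.] [ 313.1 -272.9] [155.3  60.8] 9.1
top [472. 208.] [ 485.2 -454.8] [124.  154.5] 26.9
scene [369. 222.] [626.4  86.3] [44.  39.7] 27.1
scene [127. 235.] [ 485.5 -452.3] [134.  158.9] 27.7
scene [214. 171.] [ 311.  -237.5] [170.4 127.2] 7.2
scene [111.  73.] [-493.7 -565.7] [227.8  43.1] 4.3
wrist [126. 305.] [522.1  10.9] [17.1  6.4] 0.1
wrist [190. 177.] [580.2 -34. ] [63.  96.5] 0.1
```

View pics/p5wrist.png

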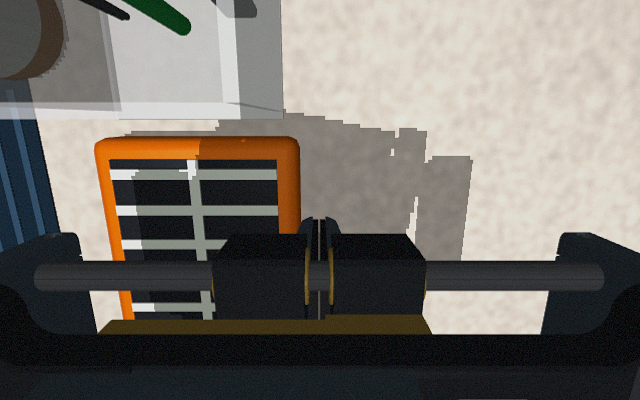

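The cassette is square in the gap: its centre is at y = -0.034, yaw 0.1°, with the rear edge at the fingers. The wrist camera rides on the caddy side, though, and going further could bring it against the tall tools. I'll back out and flip the tool by 180° so the camera passes over the low rock instead.

```bash
python3 -m pendant '[[0,1,0,0],[0,3,0,0],[0,4,0,0],[0,3,0,0],[0,1,0,0],[0,0,-3,0],[0,0,-4,0],[0,0,-4,0]]'; python3 -m pendant '[[0,0,0,-8],[0,0,0,-8],[0,0,0,-8],[0,0,0,-8],[0,0,0,-8],[0,0,0,-8],[0,0,0,-8],[0,0,0,-8]]'; python3 -m pendant '[[0,0,0,-8],[0,0,0,-8],[0,0,0,-8],[0,0,0,-8],[0,0,0,-8],[0,0,0,-8],[0,0,0,-8],[0,0,0,-8]]';python3 -m pendant '[[0,0,0,-8],[0,0,0,-8],[0,0,0,-8],[0,0,0,-8],[0,0,0,-8],[0,0,0,-8],[0,0,0,-4],[0,0,0,0]]'; python3 -m pendant '[[0,0,4,0],[0,0,4,0],[0,0,2.4,0],[0,0,0.6,0],[0,3,0,0],[0,4,0,0],[0,2.5,0,0],[0,1,0,0]]'
```

```text
time: 17.05
tool_pos: [0.549, -0.2126, 0.1083]
tcp_rot: [-3.14, 0.002, 0.0]
force: [0.6, -0.3, -0.2]
gripper_width: 0.0005
grip_force: 0.0
time: 17.85
tool_pos: [0.5494, -0.2124, 0.1075]
tcp_rot: [-3.14, -0.001, 1.124]
force: [-0.5, -0.1, 0.8]
gripper_width: 0.0004
grip_force: 0.0
time: 18.65
tool_pos: [0.5494, -0.2124, 0.1075]
tcp_rot: [-3.141, -0.002, 2.241]
force: [0.9, -0.5, -0.5]
gripper_width: 0.0003
grip_force: 0.0
time: 19.45
tool_pos: [0.5495, -0.2125, 0.1075]
tcp_rot: [3.141, -0.001, -3.141]
force: [-0.5, 0.2, -0.6]
gripper_width: 0.0003
grip_force: 0.0
time: 20.25
tool_pos: [0.5503, -0.1062, -0.001]
tcp_rot: [3.142, 0.001, -3.14]
force: [0.4, 0.4, -0.6]
gripper_width: 0.0005
grip_force: 0.0
```

```bash
for i in 1; do python3 -m pendant '[[0,0.4,0,0],[0,0.4,0,0],[0,0.4,0,0],[0,0.4,0,0],[0,0.4,0,0],[0,0.4,0,0],[0,0.4,0,0],[0,0.4,0,0]]'; python3 -m pendant '[[0,0.4,0,0],[0,0.4,0,0],[0,0.4,0,0],[0,0.4,0,0],[0,0.4,0,0],[0,0.4,0,0],[0,0.4,0,0],[0,0.4,0,0]]'; done;python3 - <<'E'
from h import *
from station import ctrl
o=ctrl.get_obs();f=ctrl.grab_frame("wrist")
for r in orange(f,obs=o,amin=100):print(*r)
E
```

```text
time: 21.05
tool_pos: [0.5499, -0.0761, -0.002]
tcp_rot: [-3.141, 0.0, -3.141]
force: [0.1, -1.6, 0.3]
gripper_width: 0.0004
grip_force: 1.2
time: 21.85
tool_pos: [0.5498, -0.0439, -0.002]
tcp_rot: [-3.141, 0.0, -3.141]
force: [-0.5, -2.1, 1.2]
gripper_width: 0.0005
grip_force: 1.3
[510. 312.] [582.6  59.7] [ 6.5 26.7] 90.0
[447. 175.] [519.2  14.3] [64.  97.2] 0.1
```

```bash
python3 -m pendant '[[0,0.4,0,0],[0,0.4,0,0],[0,0.4,0,0],[0,0.4,0,0],[0,0.4,0,0],[0,0.4,0,0],[0,0.4,0,0],[0,0.4,0,0]]'; python3 -m pendant '[[0,0.4,0,0],[0,0.4,0,0],[0,0.4,0,0],[0,0.4,0,0],[0,0.4,0,0],[0,0.4,0,0],[0,0.4,0,0],[0,0.4,0,0]]';python3 - <<'E'
from h import *
from station import ctrl
o=ctrl.get_obs();f=ctrl.grab_frame("wrist")
for r in orange(f,obs=o,amin=100):print(*r)
E
```

```text
time: 22.7
tool_pos: [0.5497, -0.0119, -0.002]
tcp_rot: [-3.141, -0.0, -3.141]
force: [0.1, -3.9, 1.0]
gripper_width: -0.0
grip_force: 1.5
time: 23.5
tool_pos: [0.5497, 0.0201, -0.0021]
tcp_rot: [-3.141, -0.0, -3.141]
force: [0.1, -3.4, 1.3]
gripper_width: -0.0002
grip_force: 1.6
[510. 312.] [582.4 123.7] [26.7  6.5] 0.1
[447. 175.] [518.8  78.2] [64.5 97.4] 0.1
```

```bash
python3 -m pendant '[[0,0.4,0,0],[0,0.4,0,0],[0,0.4,0,0],[0,0.4,0,0],[0,0.4,0,0],[0,0.4,0,0],[0,0.4,0,0],[0,0.4,0,0]]'; python3 -m pendant '[[0,0.4,0,0],[0,0.4,0,0],[0,0.4,0,0],[0,0.4,0,0],[0,0.4,0,0],[0,0.4,0,0],[0,0.4,0,0],[0,0.4,0,0]]'; python3 -m pendant '[[0,0,0,0],[0,-1,0,0],[0,-3,0,0],[0,-4,0,0],[0,-4,0,0],[0,-4,0,0],[0,-4,0,0],[0,-4,0,0]]'; python3 -m pendant '[[0,-2,0,0],[0,-1,0,0],[0,0,-3,0],[0,0,-4,0],[0,0,-4,0],[0,0,0,0],[0,0,0,0],[0,0,0,0]]';python3 - <<'E'
from h import *
from station import ctrl
f=ctrl.grab_frame("top");cv2.imwrite("pics/p6.png",cv2.resize(f["image"][120:300,120:440],None,fx=2.4,fy=2.4,interpolation=cv2.INTER_CUBIC)[:,:,::-1])
for r in orange(f,amin=100):print(*r)
g=ctrl.grab_frame("scene")
for r in orange(g,amin=500):print(*r)
E
```

```text
time: 24.35
tool_pos: [0.5497, 0.0521, -0.0021]
tcp_rot: [-3.142, -0.0, -3.141]
force: [0.1, -3.2, 1.9]
gripper_width: 0.0004
grip_force: 1.5
time: 25.15
tool_pos: [0.5497, 0.0841, -0.0021]
tcp_rot: [-3.142, -0.0, -3.141]
force: [-1.2, -3.0, 2.3]
gripper_width: 0.0002
grip_force: 1.5
time: 25.95
tool_pos: [0.5494, -0.1581, -0.0022]
tcp_rot: [3.141, -0.0, -3.141]
force: [-0.0, -0.4, -0.5]
gripper_width: 0.0007
grip_force: 0.0
time: 26.75
tool_pos: [0.5488, -0.1854, 0.1066]
tcp_rot: [3.14, -0.003, -3.14]
force: [-0.4, 0.4, -0.2]
gripper_width: 0.0005
grip_force: 0.0
[475. 208.] [ 485.2 -454.8] [124.1 154.5] 26.9
[266. 188.] [549.5 144.3] [ 95.2 120.2] 89.5
[127. 234.] [ 484.4 -451.8] [130.7 158.4] 26.9
[377. 202.] [569.7 127.4] [130.6 154.4] 89.8
```

View pics/p6.png

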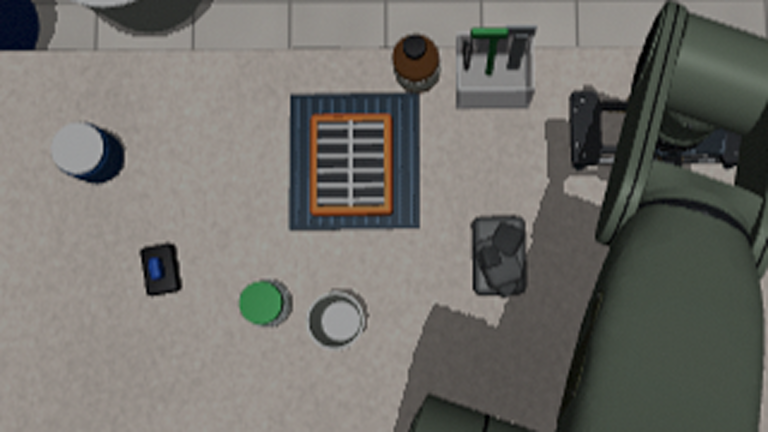

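The cassette (crop (352,163)) lies wholly inside the mat, which spans crop x 290–420 and y 94–229. The other objects stand where they were, and the arm is clear. I'll hand in.

```bash
python3 -c "
from station import ctrl
print(ctrl.finish_job())"
```

```text
the job is handed in; nothing more can be done
None
```

I pushed the orange cassette flat through the gap onto the drip mat. In the last picture it lies wholly on the mat with the other objects in place, and I handed the job in at about 27 s; the hand-in returned no verdict.

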